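# Read a sample in the filter photometer through the green filter

### The job

Get a reading of the vial in the filter photometer through its green filter: push the tabs of the filter turret round until the green tab clicks into place at the dark arrow on the front of the deck, and push the open lid over so that it lies fully shut over the sample vial. Only when both are so, press the blue read key right down for a moment and let it go. Leave the vial in its well, and do not lift, tip or shove the photometer or disturb the loose things round it.

Things in the scene. Friction and masses are not known exactly. Their poses are not given: they have to be found in the camera images.
- photometer: Bench filter photometer, 214 (x) x 280 (y) x 118 mm high, about 2.8 kg, loose on four rubber feet. Origin: centre of its underside, on the bench; its x points to its back, y to its left, z up; the front (-x) faces the robot. White turret housing on the right (deck 60 mm above the bench), white key panel front left (top at 48 mm), grey sample block behind that (top at 60 mm).
- turret (a joint): Filter turret angle, rad: 0 = green tab at the arrow; grows counter-clockwise seen from above; turns without end, full turns add up (any multiple of 2 pi is green at the arrow). A spring detent holds it at one of six positions, every multiple of pi/3; pushed more than half-way (30 degrees) on, it springs into the next. 1 to 5 N on a tab turns it.
- turret_hub (a point): Point on the turret's vertical axis, 78 mm above the bench (x 0, y -45 mm of the photometer). Black disc of 50 mm radius. A hood 118 mm high covers the turret's back: x above 30 mm, y -138 to 46 mm of the photometer. From it a grey lamp arm 34 mm wide runs forward over the hub, underside 98 mm and top 116 mm above the bench, to 44 mm in front of the hub.
- tab_green (a point): Mid-point of the green tab, 75 mm from the turret's axis, 78 mm above the bench. All six tabs are upright radial fins 8 mm thick, 44 to 85 mm from the axis, lower edge 66 mm (6 mm above the deck), upper edge 90 mm above the bench. Counter-clockwise from above: green, yellow, orange, red, white, blue, 60 degrees apart. The front three are free to a fingertip from above.
- index (a point): Where the mid-point of the tab in use stands: 75 mm straight in front (photometer's -x) of the turret's axis, 78 mm above the bench. Fixed to the photometer. A dark arrow lies flat on the deck 24 mm farther to the front.
- lid (a joint): Opening of the black light-tight lid, rad: 0 shut over the well, about 1.9 wide open (starts open, leaning out to the left). Hinge line along the photometer's x at y 122 mm, 61 mm above the bench. Lid: 60 mm long (x 0 to 60), 64 mm wide, 23 mm thick. Pushed on its outer face from the left toward the right (-y), it falls shut by its own weight below about 1.0 rad.
- lid_edge (a point): Middle of the lid's free edge on its outer face: the highest part of the open lid, 64 mm from the hinge line; when the lid is shut it lies at x 30, y 58, z 84 mm of the photometer.
- read_key (a joint): Travel of the read key, m: 0 up, 0.005 fully down; springs back. About 5 N presses it right down; it counts as pressed from 0.0035 on, for a tenth of a second.
- read_key_top (a point): Centre of the top of the round blue read key, 24 mm across, on the front left of the photometer, about 65 mm above the bench; pressed straight down.
- well (a point): Mouth of the sample well, on the photometer at x 30, y 88 mm, 60 mm above the bench; 15 mm wide, 33 mm deep.
- sample_vial: Glass sample vial with white cap, 12 mm across and 41 mm high, loose in the well of the photometer (x 30, y 88 mm), its cap standing 8 mm above the sample block. Origin: centre of its underside.
- spare_vial: Spare glass vial with black cap, 12 mm across and 41 mm high, standing loose on the bench in front of the photometer. Origin: centre of its underside. To be left alone.
- petri_dish: Petri dish, 90 mm across and 12 mm high, loose on the bench to the right. Origin: centre of its underside. To be left alone.
- marker: Red marker pen, 128 mm long, lying loose on the bench in front of the photometer. Origin: centre of its underside. To be left alone.
- tape: Roll of label tape, 77 mm across and 19 mm high, loose on the bench to the right. Origin: centre of its underside. To be left alone.

How it is judged:
On the way:
1. the read key is pressed right down while the green tab stands at the arrow and the lid is shut (value of joint read_key above 0.0035 m and horizontal distance between tab_green and index below 0.007 m and value of joint lid below 0.06 rad), for 0.1 s.
At the end, for the whole second after the job is handed in: The green tab stands at the arrow (within 7 mm, about 5 degrees), the lid is shut (below 0.06 rad), the read key is up again (below 1 mm), the sample vial is down in its well, the photometer stands level and still (horizontal distance between tab_green and index below 0.007 m and value of joint lid below 0.06 rad and value of joint read_key below 0.001 m and horizontal distance between sample_vial and well below 0.008 m and z of sample_vial in the frame of photometer below 0.033 m and angle between photometer's own z axis and vertical below 0.03 rad and linear speed of photometer below 0.01 m/s); the robot touches nothing.
It fails at once if the read key is pressed while the lid is open or another filter is in use (value of joint read_key above 0.0035 m and (horizontal distance between tab_green and index above 0.01 m or value of joint lid above 0.1 rad)).
It fails at once if the photometer is shoved more than 25 mm (distance of photometer from where it was at the start of the episode above 0.025 m).
It fails at once if the photometer is lifted or tipped (height (world z) of photometer above 0.01 m or angle between photometer's own z axis and vertical above 0.08 rad).
It fails at once if the sample vial is lifted out of its well (z of sample_vial in the frame of photometer above 0.04 m).
It fails at once if a loose thing beside the photometer is moved more than 30 mm or lifted or knocked over (distance of any of spare_vial, petri_dish, marker, tape from where it was at the start of the episode above 0.03 m or angle between spare_vial's own z axis and vertical above 0.5 rad).
It also fails if it takes over 67 s, if anything falls off the work surface, if the arm or the gripper's body presses on something with over 40 N, if the wrist force passes 120 N, or if a joint passes its speed limit or range.

### The arm

A 6-joint arm with a two-finger parallel gripper is mounted at the origin on a cart in front of the work surface, level with it; the furniture and walls round the work are solid. World frame = base frame: x ahead of the robot, y to its left, z up, the work surface at z = 0. Lengths are in m, angles in rad, forces in N, time in s.
With the tool pointing down it reaches from about 0.4 to 0.825 m from the base axis. Payload 7 kg.
Tool frame: the origin (TCP) lies midway between the tips of the shut fingers; the grasp point (between the pads) lies 19 mm behind it; y points along the fingers, z is the direction in which the jaws open and shut, and the axes are right-handed (so a half turn about y gives the same grasp; the last joint's range is limited). The gripper opens to 85 mm and grips with 20 to 120 N. Pads are 22 mm wide; open, the fingers measure 114 mm over their backs; the gripper's body (76 mm by 85 mm) begins 54 mm behind the grasp point. The pads swing forward as they close: fully open they stand 13 mm farther back than shut.
Start: joints at [-0.962, 0.359, 0.012, 0, -1.224, -0.288], TCP at [0.213, -0.641, 0.231] pointing down, gripper open.
Joint ranges: [-3.07, 3.07], [-1.43, 2.12], [-1.02, 1.25], [-3.03, 1.67], [-3.05, -0], [-3.03, 3.03]. Speed limits (rad/s): [2.39, 2.39, 3.01, 3.14, 3.14, 3.14].

### API

Orientations are given as a 3x3 rotation matrix whose columns are the frame's x, y, z axes.
In Python, from rig import state, get_image, camera_model, close_job, spot_in gives the robot as it stands.
- The arm moves only by the tool arm_command, never from a script. Its argument "moves" is a list of rows, each an object of numbers: "x", "y", "z": the shift along the tool's x, y, z in mm; "turn": the turn about the tool's y in rad. In form: [{"x": .., "y": .., "z": .., "turn": ..}, ...]. A call has 1 to 8 rows; each row is the pose to reach, as a shift and turn from the pose measured when the call began, along the tool's axes at that moment; what a row does not reach only later rows make up. A row lasts 1/12 s, in which the tool goes at most 41.7 mm and 7.16 degrees, less where a joint would pass 70% of its speed; a pose out of reach is approached as far as the arm can. A call with a gripper value outside its range is refused whole. "gripper" is the opening in per cent of the stroke, from 0 (shut) to 100 (fully open), set as the call begins (left out, the last holds). The fingers move at their own pace and stop on an object; "force" is the grip in N (left out, the last holds). Time passes only in rows, so rows that repeat a pose let the fingers close. It gives the time, the measured TCP pose, the force and the opening at its end, in the units of the state.
- state(): the state, without advancing time (a new reading comes with each control period).
- get_image(name): name is "side" or "top"; returns the picture (400x640x3 uint8, red, green, blue); there is no depth.
- camera_model(name): a dict with "vfov" (degrees; the focal length in pixels is half the picture's height over the tangent of half this angle, whatever the lens; pixels are square), "cx", "cy" (the principal point, pixels), "xyz" and "rotation" of the camera in the world. Camera axes: x right, y down, z forward; pixel columns grow to the right and rows downward; lengths in m; the calibration is good to about 2 mm. A picture is of the moment at which its call begins. camera_model takes no time and is no camera call.
- close_job(): hands the job in, once; it reports no verdict.
Trained networks look in the newest picture that a camera, given by its name, has taken for a name from the list of things; names that differ only in an ending like _2 or _b are one class to them, and where a whole thing is asked for, a point or a joint stands for the part that bears it (a point fixed in the world has none). Each returns a list of dicts, best first, with "score" (0 to 1); they miss things now and then, are a little off and sometimes report something else, mostly with a low value. They report only what shows in the picture. A call takes as long as a camera call.
- spot_in(target, camera): "bbox" ([left, top, right, bottom] in pixels, round what is visible of it).
The state is a dict: "t": time; "joints": joint angles; "qvel": joint speeds; "effort": joint torques, N m; "ee_pos": TCP position; "orientation": TCP orientation; "force": force on the tool from outside, world axes, zero at the start; "ft_torque": the same for the moment, N m; "gripper_width": opening from 0.0 (shut) to 1.0 (fully open).
Only numpy, scipy, OpenCV 4.12 (cv2) and the standard library are available. Lean on these libraries where they do the work, as an engineer would, in place of code of your own. Each camera call takes 0.05 s, during which the arm holds its last target.

## Working session

There is one attempt and no reset: what is moved stays moved. The work goes in short steps, Python scripts to look and compute and a tool call to move; the robot and the scene stay as the last step left them, time stands still between calls to the robot, and variables do not carry over. Pictures are saved under pics/ and viewed, and the job is handed in when it is done.

Besides the shell and the picture viewer there is one more tool, called after "Emit:" as name([rows], argument=value, ...), one row to a line, values as JSON. arm_command: Moves the arm, as the interface text tells. Its arguments: {"type":"object","properties":{"moves":{"type":"array","items":{"type":"object","properties":{"x":{"type":"number"},"y":{"type":"number"},"z":{"type":"number"},"turn":{"type":"number"}}}},"gripper":{"type":"number"},"force":{"type":"number"}},"required":["moves"]}

```bash
mkdir -p pics
python3 - <<'E'
from rig import *
import cv2
for c in("side","top"):
    im=get_image(c); cv2.imwrite(f"pics/{c}0.png",im[:,:,::-1]); print(c,camera_model(c))
    for n in ("photometer","turret_hub","tab_green","lid","read_key_top","sample_vial","spare_vial","marker","petri_dish","tape"):
        print(n,[(round(d["score"],2),[round(v) for v in d["bbox"]]) for d in spot_in(n,c)[:2]])
print(state())
E
```

```text
side {'vfov': 43.3958703667205, 'cx': 325.7792562809669, 'cy': 197.24951201855123, 'xyz': array([ 0.36597131, -1.28293454,  0.66158276]), 'rotation': array([[ 0.98625066, -0.09614033,  0.13441235],
       [-0.16427745, -0.48197234,  0.86064835],
       [-0.01795998, -0.87089592, -0.49113923]])}
photometer [(0.61, [291, 132, 384, 227])]
turret_hub [(0.73, [295, 128, 384, 223])]
tab_green [(0.78, [312, 166, 357, 196])]
lid [(0.66, [328, 131, 356, 158])]
read_key_top [(0.43, [307, 158, 311, 161])]
sample_vial []
spare_vial []
marker [(0.43, [247, 209, 254, 218])]
petri_dish [(0.63, [404, 246, 422, 273]), (0.21, [309, 163, 358, 195])]
tape [(0.73, [308, 170, 358, 197]), (0.51, [326, 262, 365, 278])]
top {'vfov': 44.306621265014606, 'cx': 321.1856335870351, 'cy': 194.33622550186917, 'xyz': array([ 0.46726255, -0.23622295,  1.2795093 ]), 'rotation': array([[-0.02386967, -0.99829802,  0.05320997],
       [-0.99929595,  0.02536691,  0.02764273],
       [-0.02894546, -0.05251269, -0.99820067]])}
photometer [(0.91, [211, 129, 339, 223])]
turret_hub [(0.92, [212, 132, 343, 222])]
tab_green [(0.
[... 385 characters left out ...]
  4.84210841e-06,
       -1.22409157e+00, -2.88049066e-01]), 'qvel': array([-0.00025878,  0.0001729 , -0.00225041,  0.00123205,  0.00090934,
        0.0003338 ]), 'effort': array([-4.95335553e-04, -5.82999086e+01,  2.93668181e+01,  6.94195122e+00,
       -5.43449860e-04,  1.75029817e-05]), 'ee_pos': array([ 0.21280418, -0.64054006,  0.23129245]), 'orientation': array([[ 9.48970098e-01, -1.66689590e-05, -3.15366063e-01],
       [ 3.15366063e-01,  1.59439941e-05,  9.48970098e-01],
       [-1.07901490e-05, -1.00000000e+00,  2.03871976e-05]]), 'force': array([ 0.12294281, -0.69009638,  0.46468412]), 'ft_torque': array([-0.03390506,  0.0100662 ,  0.00574016]), 'gripper_width': 1.0021717433787756}
```

Run:
```python
import cv2
t=cv2.imread("pics/top0.png");s=cv2.imread("pics/side0.png")
cv2.imwrite("pics/top0z.png",cv2.resize(t[110:280,195:355],None,fx=3.5,fy=3.5,interpolation=cv2.INTER_CUBIC))
cv2.imwrite("pics/side0z.png",cv2.resize(s[110:290,230:440],None,fx=3.3,fy=3.3,interpolation=cv2.INTER_CUBIC))
```

```text
(no output)
```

View pics/top0z.png

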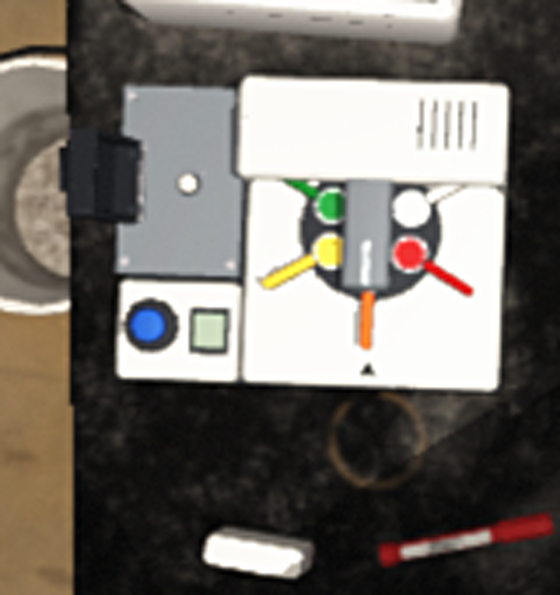

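View pics/side0z.png

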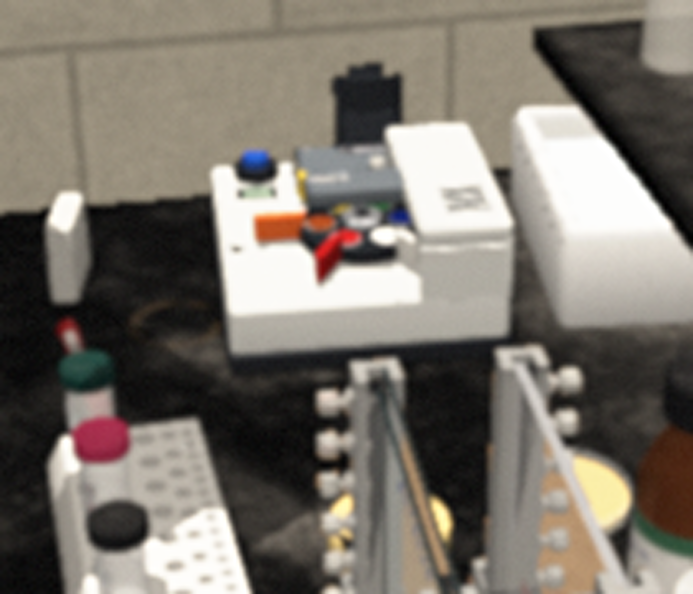

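View pics/top0.png

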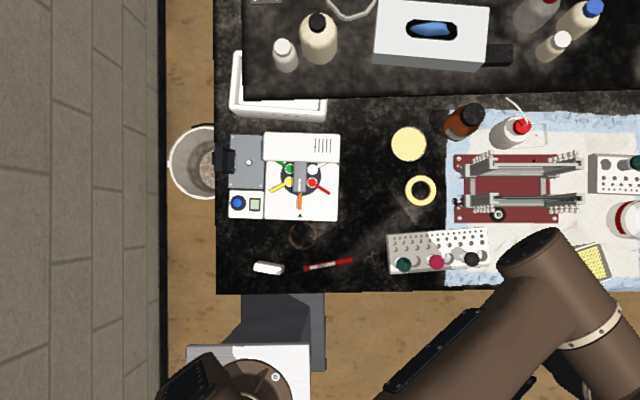

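```bash
cat > h.py <<'E'
import numpy as np
from rig import *
def ray(c,u,v):
    m=camera_model(c); f=200/np.tan(np.radians(m["vfov"]/2)); R=np.array(m["rotation"])
    return np.array(m["xyz"]),R@np.array([(u-m["cx"])/f,(v-m["cy"])/f,1])
def atz(c,u,v,z):
    o,d=ray(c,u,v); return o+d*(z-o[2])/d[2]
def proj(c,P):
    m=camera_model(c); f=200/np.tan(np.radians(m["vfov"]/2)); q=np.array(m["rotation"]).T@(np.array(P)-m["xyz"])
    return np.array([m["cx"]+f*q[0]/q[2],m["cy"]+f*q[1]/q[2]])
E
python3 - <<'E'
from h import *
import cv2
from scipy.optimize import least_squares
Z=lambda u,v:(195+u/3.5-.36,110+v/3.5-.36)
S=lambda u,v:(230+u/3.3-.35,110+v/3.3-.35)
obs=[("top",Z(368,370),(-.099,-.045,.06)),("top",Z(187,183),(.03,.088,.068)),("top",Z(499,388),(-.107,-.14,.06)),("top",Z(117,377),(-.107,.14,.048)),
("top",Z(508,85),(.107,-.138,.118)),("top",Z(240,77),(.107,.046,.118)),
("side",S(236,248),(-.099,-.045,.06))]
def W(p,q):
    c,s=np.cos(p[2]),np.sin(p[2]); return np.array([p[0]+c*q[0]-s*q[1],p[1]+s*q[0]+c*q[1],q[2]])
r=least_squares(lambda p:np.concatenate([proj(c,W(p,q))-uv for c,uv,q in obs]),[.5,.1,0],loss="soft_l1")
print(r.x,np.round(np.array([proj(c,W(r.x,q))-uv for c,uv,q in obs]),1))
p=r.x
k=atz("top",*Z(150,324),.065);print("key",k)
c,s=np.cos(p[2]),np.sin(p[2]);d=k[:2]-p[:2];print("key local",c*d[0]+s*d[1],-s*d[0]+c*d[1])
for n,q in dict(hub=(0,-.045,.078),idx=(-.075,-.045,.078),hinge=(.03,.122,.061),edge0=(.03,.058,.084)).items(): print(n,W(p,q),[proj(c,W(p,q)).round(1) for c in("top","side")])
for n,u in dict(yellow_tip=(264,283),red_tip=(470,292),orange_tip=(366,347)).items():
    k=atz("top",*Z(*u),.09);d=k[:2]-W(p,(0,-.045,0))[:2];print(n,k,np.degrees(np.arctan2(d[1],d[0])-p[2]),np.hypot(*d))
t=cv2.imread("pics/top0.png")
z=cv2.resize(t[215:300,205:365],None,fx=5,fy=5,interpolation=cv2.INTER_CUBIC); z=np.clip(z.astype(float)*2.2,0,255).astype(np.uint8)
cv2.imwrite("pics/front.png",z)
E
```

```text
[ 0.58018665 -0.10885631 -0.05593536] [[ 0.1  1. ]
 [ 0.1  0.9]
 [ 0.8  0.3]
 [-1.2 -0.1]
 [ 0.3 -3. ]
 [-0.  -2.8]
 [-0.5 -0.8]]
key [0.51768494 0.0060348  0.065     ]
key local -0.06882708805956851 0.11121719769322409
hub [ 0.57767087 -0.15378594  0.078     ] [array([300.7, 176. ]), array([339. , 175.2])]
idx [ 0.50278817 -0.14959297  0.078     ] [array([299.7, 206.5]), array([309.8, 177.2])]
hinge [0.61696029 0.0112757  0.061     ] [array([235.1, 162.7]), array([341.7, 153.7])]
edge0 [ 0.61338229 -0.05262421  0.084     ] [array([259.1, 162.4]), array([344.9, 155.7])]
yellow_tip [ 0.54318786 -0.07906417  0.09      ] 117.97749951099287 0.08229471523124454
red_tip [ 0.53327093 -0.22212807  0.09      ] -119.80577324390352 0.08149848122359064
orange_tip [ 0.4969495  -0.14914631  0.09      ] 179.9152862912735 0.0808546014706227
```

View pics/front.png

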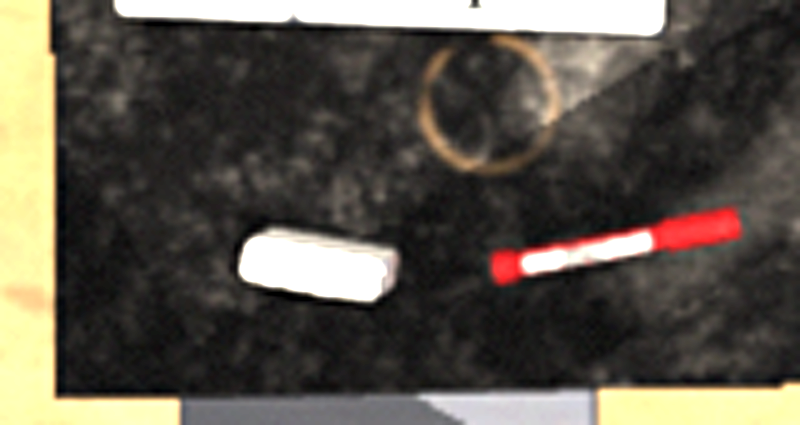

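View pics/side0.png

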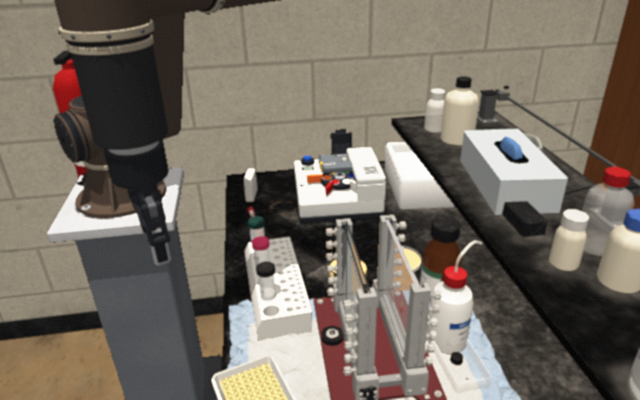

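```bash
cat >> h.py <<'E'
from scipy.optimize import least_squares
Z=lambda u,v:(195+u/3.5-.36,110+v/3.5-.36)
S=lambda u,v:(230+u/3.3-.35,110+v/3.3-.35)
obs=[("top",Z(368,370),(-.099,-.045,.06)),("top",Z(187,183),(.03,.088,.068)),("top",Z(499,388),(-.107,-.14,.06)),("top",Z(117,377),(-.107,.14,.048)),
("side",S(236,248),(-.099,-.045,.06))]
def W(p,q):
    c,s=np.cos(p[2]),np.sin(p[2]); return np.array([p[0]+c*q[0]-s*q[1],p[1]+s*q[0]+c*q[1],q[2]])
P=least_squares(lambda p:np.concatenate([proj(c,W(p,q))-uv for c,uv,q in obs]),[.5,.1,0]).x
def go(local):  # shift in tool axes (mm) to photometer-local point
    s=state(); d=W(P,local)-s["ee_pos"]; R=s["orientation"]
    yaw=np.arctan2(R[1,0],R[0,0])
    print(local,"tool shift mm",(R.T@d*1000).round(1),"turn",round(yaw-P[2],3))
E
python3 - <<'E'
from h import *
print(P)
k=atz("top",*Z(150,324),.065);d=k[:2]-P[:2];c,s=np.cos(P[2]),np.sin(P[2]);print("key local",c*d[0]+s*d[1],-s*d[0]+c*d[1])
print([proj(c,W(P,q)).round(1) for q in ((-.0688,.111,.065),(.03,.164,.114)) for c in ("top","side")])
go((.03,.215,.25))
E
```

```text
[ 0.58145803 -0.10900713 -0.05344786]
key local -0.06982784745606553 0.1114707364976838
[array([237.7, 201.8]), array([308. , 156.2]), array([213.3, 159.3]), array([340., 131.])]
(0.03, 0.215, 0.25) tool shift mm [624.  -18.7 577.3] turn 0.374
```

Emit:
arm_command([
  {"x": 15, "y": -35, "z": 10, "turn": 0.05},
  {"x": 40, "y": -60, "z": 35, "turn": 0.1},
  {"x": 70, "y": -70, "z": 62, "turn": 0.15},
  {"x": 98, "y": -70, "z": 90, "turn": 0.2},
  {"x": 126, "y": -70, "z": 118, "turn": 0.25},
  {"x": 154, "y": -70, "z": 144, "turn": 0.3},
  {"x": 182, "y": -70, "z": 170, "turn": 0.34},
  {"x": 210, "y": -70, "z": 196, "turn": 0.374},
], gripper=0, force=40)

```text
t: 1.77
ee_pos: [0.3507, -0.3866, 0.3017]
orientation: [[0.998, 0.001, 0.055], [-0.055, -0.0, 0.998], [0.001, -1.0, -0.0]]
force: [0.9, 0.2, -0.4]
gripper_width: -0.001
```

Run:
```python
from h import *
go((.03,.215,.25)); print(state()["gripper_width"])
```

```text
(0.03, 0.215, 0.25) tool shift mm [244.5  51.7 505.1] turn -0.002
-0.0011451308429036356
```

Emit:
arm_command([
  {"x": 18, "z": 36},
  {"x": 36, "z": 73},
  {"x": 54, "z": 110},
  {"x": 72, "z": 147},
  {"x": 90, "z": 184},
  {"x": 108, "z": 221},
  {"x": 126, "z": 258},
  {"x": 144, "z": 295},
])

```text
$.moves[0]: bad value
```

Emit:
arm_command([
  {"x": 18, "z": 36},
  {"x": 36, "z": 73},
  {"x": 54, "z": 110},
  {"x": 72, "z": 147},
  {"x": 90, "y": 15, "z": 180},
  {"x": 100, "y": 35, "z": 205},
  {"x": 100, "y": 50, "z": 210},
  {"x": 100, "y": 50, "z": 210},
])

```text
$.moves[0]: bad value
```

Run:
```python
from h import *
import cv2
go((.03,.215,.108))
t=get_image("top");s=get_image("side")
cv2.imwrite("pics/a.png",np.vstack([cv2.resize(t[110:240,150:350],None,fx=3,fy=2.2),cv2.resize(s[60:210,230:430],None,fx=3,fy=2)])[:,:,::-1])
```

```text
(0.03, 0.215, 0.108) tool shift mm [244.4 193.7 505.1] turn -0.002
```

View pics/a.png

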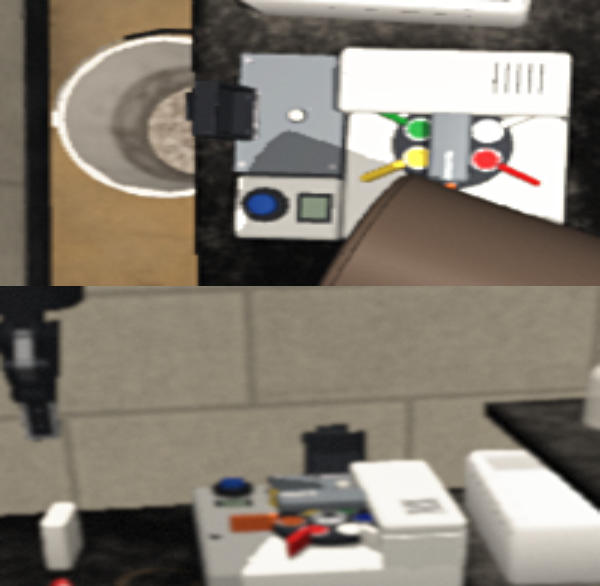

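All four keys are required in each row. The picture shows the turret and lid unobstructed, with the arm still before the photometer.

Emit:
arm_command([
  {"x": 18, "y": 0, "z": 36, "turn": 0},
  {"x": 36, "y": 0, "z": 73, "turn": 0},
  {"x": 54, "y": 0, "z": 110, "turn": 0},
  {"x": 72, "y": 0, "z": 147, "turn": 0},
  {"x": 90, "y": 0, "z": 184, "turn": 0},
  {"x": 108, "y": 0, "z": 221, "turn": 0},
  {"x": 126, "y": 0, "z": 258, "turn": 0},
  {"x": 144, "y": 0, "z": 295, "turn": 0},
])

```text
t: 2.53
ee_pos: [0.5115, -0.0956, 0.3029]
orientation: [[0.999, 0.003, 0.05], [-0.05, -0.0, 0.999], [0.003, -1.0, 0.0]]
force: [1.0, -0.6, 0.2]
gripper_width: 0.0
```

Emit:
arm_command([
  {"x": 18, "y": 0, "z": 36, "turn": 0},
  {"x": 36, "y": 0, "z": 73, "turn": 0},
  {"x": 54, "y": 0, "z": 110, "turn": 0},
  {"x": 72, "y": 0, "z": 147, "turn": 0},
  {"x": 90, "y": 15, "z": 180, "turn": 0},
  {"x": 100, "y": 35, "z": 205, "turn": 0},
  {"x": 100, "y": 50, "z": 210, "turn": 0},
  {"x": 100, "y": 50, "z": 210, "turn": 0},
])

```text
t: 3.2
ee_pos: [0.6208, 0.1104, 0.2486]
orientation: [[0.999, -0.003, 0.048], [-0.048, -0.002, 0.999], [-0.003, -1.0, -0.002]]
force: [-0.6, 0.1, -1.3]
gripper_width: -0.003
```

Run:
```python
from h import *
import cv2
go((.03,.215,.108))
t=get_image("top");s=get_image("side")
cv2.imwrite("pics/b.png",np.vstack([cv2.resize(t[110:240,150:350],None,fx=3,fy=2.2),cv2.resize(s[60:210,230:430],None,fx=3,fy=2)])[:,:,::-1])
```

```text
(0.03, 0.215, 0.108) tool shift mm [  2.8 140.6  -5.9] turn 0.005
```

View pics/b.png

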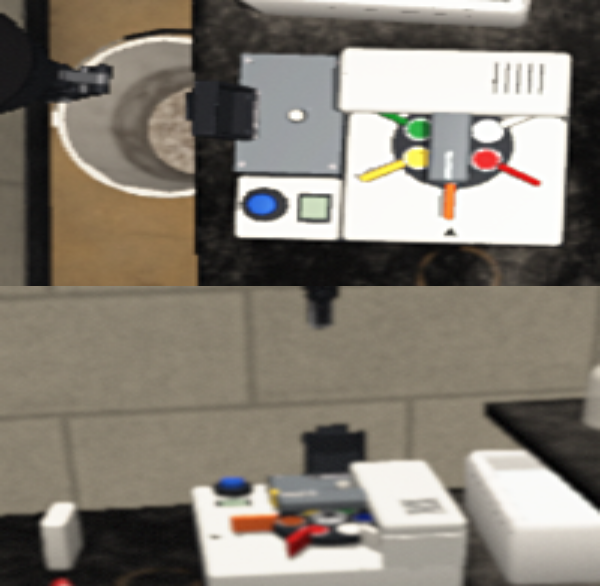

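Emit:
arm_command([
  {"x": 3, "y": 35, "z": -5, "turn": 0.005},
  {"x": 3, "y": 70, "z": -5, "turn": 0.005},
  {"x": 3, "y": 105, "z": -5, "turn": 0.005},
  {"x": 3, "y": 140, "z": -5, "turn": 0.005},
  {"x": 3, "y": 140, "z": -5, "turn": 0.005},
  {"x": 3, "y": 140, "z": -15, "turn": 0.005},
])

```text
t: 3.8
ee_pos: [0.6245, 0.0929, 0.1137]
orientation: [[0.999, 0.001, 0.054], [-0.054, -0.002, 0.999], [0.001, -1.0, -0.002]]
force: [0.9, -0.2, 1.8]
gripper_width: 0.002
```

Emit:
arm_command([
  {"x": 0, "y": 0, "z": -8, "turn": 0},
  {"x": 0, "y": 0, "z": -16, "turn": 0},
  {"x": 0, "y": 0, "z": -24, "turn": 0},
  {"x": 0, "y": 0, "z": -32, "turn": 0},
  {"x": 0, "y": 0, "z": -40, "turn": 0},
  {"x": 0, "y": 0, "z": -48, "turn": 0},
  {"x": 0, "y": 0, "z": -56, "turn": 0},
  {"x": 0, "y": 0, "z": -64, "turn": 0},
])

```text
t: 4.47
ee_pos: [0.6237, 0.0337, 0.1238]
orientation: [[0.999, 0.011, 0.05], [-0.05, 0.004, 0.999], [0.011, -1.0, 0.005]]
force: [-36.4, 28.4, 82.5]
gripper_width: 0.001
```

Run:
```python
from h import *
import cv2
go((.03,.115,.108))
t=get_image("top");s=get_image("side")
cv2.imwrite("pics/c.png",np.vstack([cv2.resize(t[110:240,150:350],None,fx=3,fy=2.2),cv2.resize(s[60:210,230:430],None,fx=3,fy=2)])[:,:,::-1])
```

```text
(0.03, 0.115, 0.108) tool shift mm [ -4.8  15.6 -29.8] turn 0.003
```

View pics/c.png

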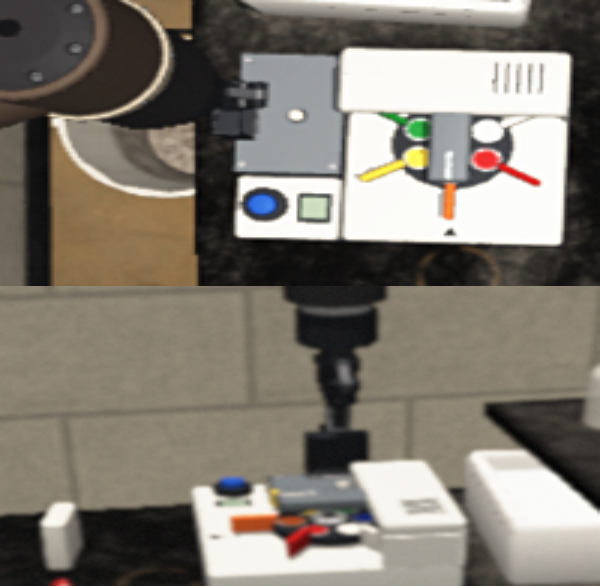

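Emit:
arm_command([
  {"x": 0, "y": -15, "z": 0, "turn": 0},
  {"x": 0, "y": -30, "z": 0, "turn": 0},
  {"x": 0, "y": -40, "z": 15, "turn": 0},
  {"x": 0, "y": -40, "z": 40, "turn": 0},
  {"x": 0, "y": -40, "z": 65, "turn": 0},
  {"x": 0, "y": -40, "z": 70, "turn": 0},
])

```text
t: 5.07
ee_pos: [0.6267, 0.1045, 0.1654]
orientation: [[0.999, 0.012, 0.049], [-0.049, 0.003, 0.999], [0.012, -1.0, 0.004]]
force: [-0.2, -0.7, 0.1]
gripper_width: -0.001
```

Run:
```python
from h import *
import cv2
go((.03,.215,.096))
t=get_image("top");s=get_image("side")
cv2.imwrite("pics/d.png",np.vstack([cv2.resize(t[110:240,150:350],None,fx=3,fy=2.2),cv2.resize(s[60:210,230:430],None,fx=3,fy=2)])[:,:,::-1])
```

```text
(0.03, 0.215, 0.096) tool shift mm [-4.6 69.3 -0.9] turn 0.004
```

View pics/d.png

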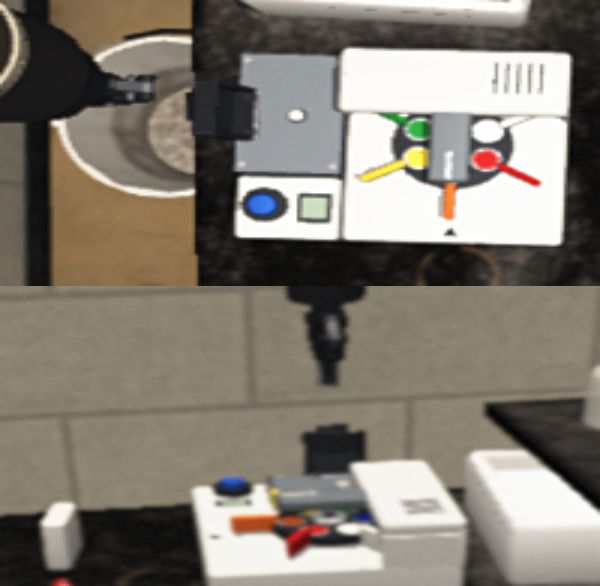

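Emit:
arm_command([
  {"x": -5, "y": 25, "z": 5, "turn": 0},
  {"x": -8, "y": 50, "z": 5, "turn": 0},
  {"x": -8, "y": 74, "z": 0, "turn": 0},
  {"x": -8, "y": 74, "z": 0, "turn": 0},
  {"x": -8, "y": 74, "z": -10, "turn": 0},
  {"x": -8, "y": 74, "z": -20, "turn": 0},
  {"x": -8, "y": 74, "z": -28, "turn": 0},
])

```text
t: 5.75
ee_pos: [0.6185, 0.0743, 0.0922]
orientation: [[0.999, 0.013, 0.049], [-0.049, 0.003, 0.999], [0.013, -1.0, 0.003]]
force: [0.0, 0.2, 0.5]
gripper_width: 0.001
```

Run:
```python
from h import *
go((.025,.155,.096)); print(state()["force"])
```

```text
(0.025, 0.155, 0.096) tool shift mm [ -2.3  -3.9 -30. ] turn 0.005
[0.0499177  0.17962468 0.49102437]
```

Emit:
arm_command([
  {"x": -2, "y": 0, "z": -5, "turn": 0},
  {"x": -2, "y": 0, "z": -10, "turn": 0},
  {"x": -2, "y": 0, "z": -15, "turn": 0},
])

```text
t: 6.0
ee_pos: [0.6163, 0.0589, 0.0934]
orientation: [[0.999, 0.015, 0.049], [-0.049, 0.004, 0.999], [0.015, -1.0, 0.004]]
force: [-0.6, 0.4, 0.6]
gripper_width: -0.0
```

Emit:
arm_command([
  {"x": 0, "y": 0, "z": -4, "turn": 0},
  {"x": 0, "y": 0, "z": -8, "turn": 0},
  {"x": 0, "y": 0, "z": -12, "turn": 0},
  {"x": 0, "y": 0, "z": -16, "turn": 0},
])

```text
t: 6.33
ee_pos: [0.6156, 0.0427, 0.0933]
orientation: [[0.999, 0.015, 0.049], [-0.049, 0.004, 0.999], [0.015, -1.0, 0.004]]
force: [0.8, 0.2, 0.6]
gripper_width: 0.001
```

Run:
```python
from h import *
import cv2
go((.025,.120,.103))
t=get_image("top");s=get_image("side")
cv2.imwrite("pics/e.png",np.vstack([cv2.resize(t[110:240,150:350],None,fx=3,fy=2.2),cv2.resize(s[60:210,230:430],None,fx=3,fy=2)])[:,:,::-1])
```

```text
(0.025, 0.12, 0.103) tool shift mm [ -1.   -9.8 -33.2] turn 0.004
```

View pics/e.png

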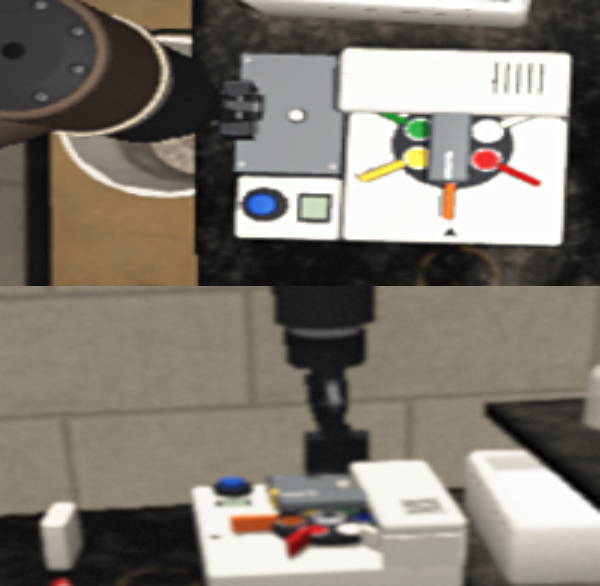

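Emit:
arm_command([
  {"x": 0, "y": -2, "z": -5, "turn": 0},
  {"x": 0, "y": -4, "z": -10, "turn": 0},
  {"x": 0, "y": -6, "z": -15, "turn": 0},
  {"x": 0, "y": -8, "z": -20, "turn": 0},
])

```text
t: 6.77
ee_pos: [0.6142, 0.0219, 0.1013]
orientation: [[0.999, 0.014, 0.05], [-0.05, 0.003, 0.999], [0.014, -1.0, 0.004]]
force: [0.1, 0.1, -0.7]
gripper_width: -0.002
```

Emit:
arm_command([
  {"x": 0, "y": -2, "z": -5, "turn": 0},
  {"x": 0, "y": -5, "z": -10, "turn": 0},
  {"x": 0, "y": -8, "z": -15, "turn": 0},
  {"x": 0, "y": -10, "z": -20, "turn": 0},
])

```text
t: 7.1
ee_pos: [0.6132, 0.0013, 0.1118]
orientation: [[0.999, 0.015, 0.05], [-0.05, 0.003, 0.999], [0.015, -1.0, 0.004]]
force: [0.6, -0.0, -0.4]
gripper_width: 0.005
```

Run:
```python
from h import *
import cv2
go((.025,.120,.103))
t=get_image("top");s=get_image("side")
cv2.imwrite("pics/f.png",np.vstack([cv2.resize(t[110:240,150:350],None,fx=3,fy=2.2),cv2.resize(s[60:210,230:430],None,fx=3,fy=2)])[:,:,::-1])
```

```text
(0.025, 0.12, 0.103) tool shift mm [-0.9  8.8  8.1] turn 0.004
```

View pics/f.png

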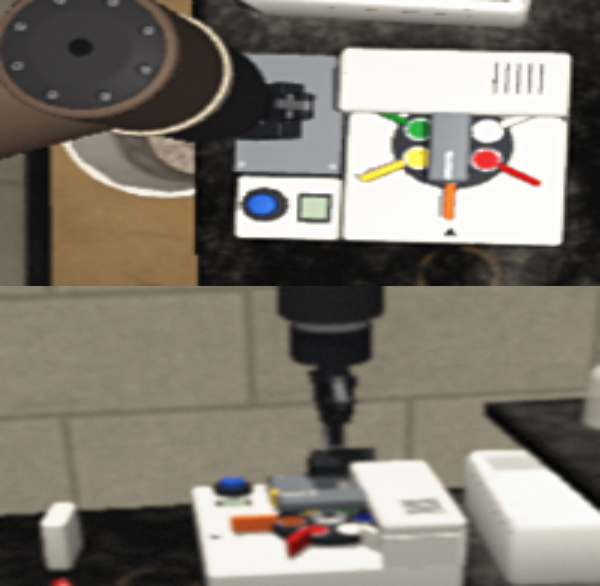

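Emit:
arm_command([
  {"x": 0, "y": 0, "z": -6, "turn": 0},
  {"x": 0, "y": 0, "z": -12, "turn": 0},
  {"x": 0, "y": 0, "z": -18, "turn": 0},
  {"x": 0, "y": 0, "z": -24, "turn": 0},
  {"x": 0, "y": 0, "z": -24, "turn": 0},
])

```text
t: 7.62
ee_pos: [0.6118, -0.024, 0.1115]
orientation: [[0.999, 0.015, 0.051], [-0.051, 0.003, 0.999], [0.014, -1.0, 0.004]]
force: [-0.3, 0.1, -0.6]
gripper_width: 0.003
```

Emit:
arm_command([
  {"x": -15, "y": -30, "z": -5, "turn": 0},
  {"x": -40, "y": -60, "z": -5, "turn": 0},
  {"x": -70, "y": -85, "z": -5, "turn": 0},
  {"x": -105, "y": -90, "z": -10, "turn": 0},
  {"x": -110, "y": -90, "z": -30, "turn": 0},
  {"x": -110, "y": -90, "z": -60, "turn": 0},
  {"x": -110, "y": -90, "z": -90, "turn": 0},
  {"x": -110, "y": -90, "z": -90, "turn": 0},
])

```text
t: 8.28
ee_pos: [0.4953, -0.1115, 0.1999]
orientation: [[0.998, 0.015, 0.053], [-0.053, 0.003, 0.999], [0.015, -1.0, 0.004]]
force: [0.6, -0.1, 0.4]
gripper_width: -0.001
```

Run:
```python
from h import *
import cv2
go((-.070,-.008,.14))
t=get_image("top");s=get_image("side")
cv2.imwrite("pics/g.png",np.vstack([cv2.resize(t[110:240,150:350],None,fx=3,fy=2.2),cv2.resize(s[60:210,230:430],None,fx=3,fy=2)])[:,:,::-1])
```

```text
(-0.07, -0.008, 0.14) tool shift mm [15.  60.1 -1.2] turn 0.001
```

View pics/g.png

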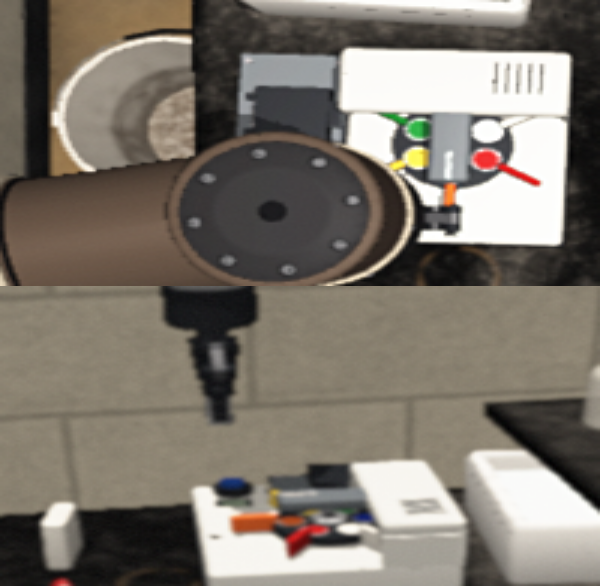

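Emit:
arm_command([
  {"x": 15, "y": 35, "z": -1, "turn": 0},
  {"x": 15, "y": 70, "z": -1, "turn": 0},
  {"x": 15, "y": 95, "z": -1, "turn": 0},
  {"x": 15, "y": 112, "z": -1, "turn": 0},
  {"x": 15, "y": 124, "z": -1, "turn": 0},
  {"x": 15, "y": 126, "z": -1, "turn": 0},
  {"x": 15, "y": 126, "z": -1, "turn": 0},
])

```text
t: 8.97
ee_pos: [0.5123, -0.1103, 0.0731]
orientation: [[0.999, 0.013, 0.053], [-0.053, 0.003, 0.999], [0.013, -1.0, 0.004]]
force: [0.7, -0.3, 0.6]
gripper_width: 0.005
```

Run:
```python
from h import *
go((-.070,-.086,.074));print(state()["force"])
```

```text
(-0.07, -0.086, 0.074) tool shift mm [ -1.1  -1.2 -81. ] turn 0.001
[ 0.70645187 -0.32044421  0.59144984]
```

Emit:
arm_command([
  {"x": -1, "y": -1, "z": -8, "turn": 0},
  {"x": -1, "y": -1, "z": -16, "turn": 0},
  {"x": -1, "y": -1, "z": -24, "turn": 0},
  {"x": -1, "y": -1, "z": -31, "turn": 0},
  {"x": -1, "y": -1, "z": -38, "turn": 0},
  {"x": -1, "y": -1, "z": -45, "turn": 0},
])

```text
t: 9.47
ee_pos: [0.5107, -0.1553, 0.0751]
orientation: [[0.998, 0.017, 0.053], [-0.053, 0.004, 0.999], [0.017, -1.0, 0.005]]
force: [2.7, 6.2, 0.0]
gripper_width: 0.004
```

Emit:
arm_command([
  {"x": 0, "y": 0, "z": -7, "turn": 0},
  {"x": 0, "y": 0, "z": -14, "turn": 0},
  {"x": 0, "y": 0, "z": -21, "turn": 0},
  {"x": 0, "y": 0, "z": -28, "turn": 0},
  {"x": 0, "y": 0, "z": -34, "turn": 0},
  {"x": 0, "y": 0, "z": -34, "turn": 0},
])

```text
t: 9.97
ee_pos: [0.5085, -0.1906, 0.075]
orientation: [[0.998, 0.017, 0.054], [-0.054, 0.004, 0.999], [0.017, -1.0, 0.005]]
force: [0.7, 0.3, 0.2]
gripper_width: -0.0
```

Run:
```python
from h import *
import cv2
go((-.070,-.086,.074))
t=get_image("top");s=get_image("side")
cv2.imwrite("pics/i.png",np.vstack([cv2.resize(t[110:240,150:350],None,fx=3,fy=2.2),cv2.resize(s[60:210,230:430],None,fx=3,fy=2)])[:,:,::-1])
```

```text
(-0.07, -0.086, 0.074) tool shift mm [-1.6  0.9 -0.6] turn -0.001
```

View pics/i.png

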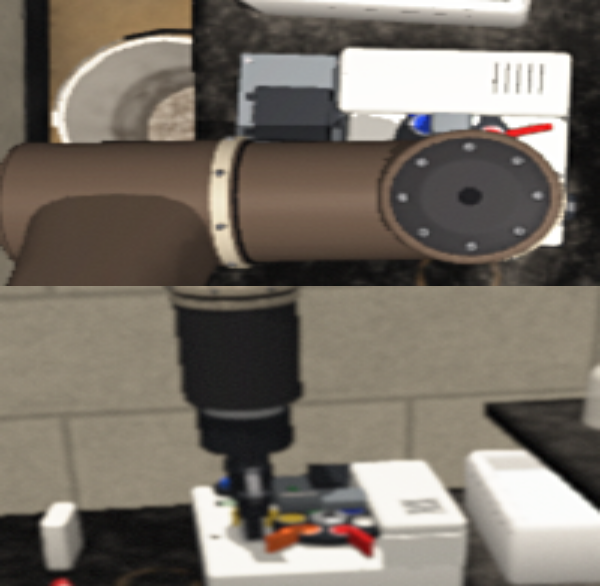

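Emit:
arm_command([
  {"x": 0, "y": -25, "z": 0, "turn": 0},
  {"x": 0, "y": -50, "z": 0, "turn": 0},
  {"x": 0, "y": -60, "z": 25, "turn": 0},
  {"x": 0, "y": -60, "z": 55, "turn": 0},
  {"x": -1, "y": -60, "z": 78, "turn": 0},
  {"x": -1, "y": -60, "z": 79, "turn": 0},
])

```text
t: 10.57
ee_pos: [0.5111, -0.1084, 0.1358]
orientation: [[0.999, 0.018, 0.052], [-0.052, 0.004, 0.999], [0.018, -1.0, 0.005]]
force: [-0.2, -0.3, 0.1]
gripper_width: 0.001
```

Run:
```python
from h import *
import cv2
go((-.070,-.008,.074));print(state()["force"])
s=get_image("side")
cv2.imwrite("pics/j.png",cv2.resize(s[110:240,270:410],None,fx=5,fy=4)[:,:,::-1])
```

```text
(-0.07, -0.008, 0.074) tool shift mm [-0.8 61.8 -5.2] turn 0.002
[-0.24796581 -0.28489369  0.07124057]
```

View pics/j.png

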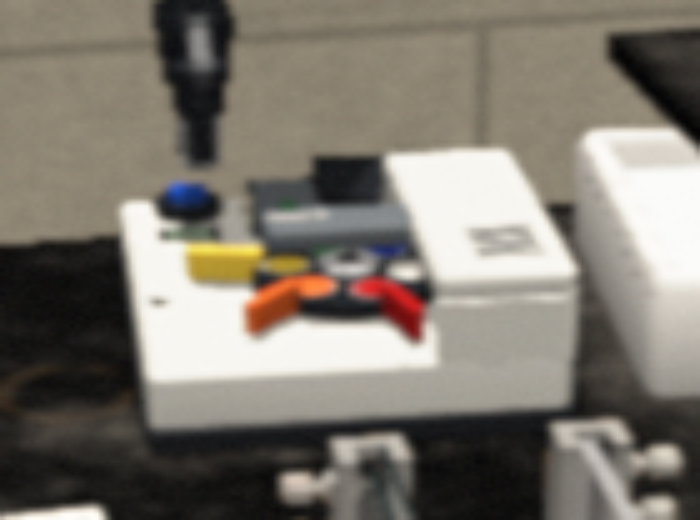

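Yellow now stands at the arrow, with orange and red past it. I'll repeat the push.

Emit:
arm_command([
  {"x": -1, "y": 25, "z": -4, "turn": 0},
  {"x": -1, "y": 45, "z": -4, "turn": 0},
  {"x": -1, "y": 58, "z": -4, "turn": 0},
  {"x": -1, "y": 61, "z": -4, "turn": 0},
  {"x": -1, "y": 61, "z": -4, "turn": 0},
])

```text
t: 11.03
ee_pos: [0.5101, -0.1135, 0.0737]
orientation: [[0.999, 0.015, 0.051], [-0.051, 0.004, 0.999], [0.015, -1.0, 0.004]]
force: [0.1, -0.0, 0.2]
gripper_width: -0.003
```

Emit:
arm_command([
  {"x": -1, "y": 0, "z": -8, "turn": 0},
  {"x": -1, "y": 0, "z": -16, "turn": 0},
  {"x": -1, "y": 0, "z": -24, "turn": 0},
  {"x": -1, "y": 0, "z": -31, "turn": 0},
  {"x": -1, "y": 0, "z": -38, "turn": 0},
  {"x": -1, "y": 0, "z": -45, "turn": 0},
])

```text
t: 11.53
ee_pos: [0.5084, -0.1587, 0.0746]
orientation: [[0.999, 0.019, 0.051], [-0.051, 0.004, 0.999], [0.019, -1.0, 0.005]]
force: [2.0, 5.6, -1.1]
gripper_width: 0.001
```

Emit:
arm_command([
  {"x": 0, "y": 0, "z": -7, "turn": 0},
  {"x": 0, "y": 0, "z": -14, "turn": 0},
  {"x": 0, "y": 0, "z": -21, "turn": 0},
  {"x": 0, "y": 0, "z": -28, "turn": 0},
  {"x": 0, "y": 0, "z": -34, "turn": 0},
  {"x": 0, "y": 0, "z": -34, "turn": 0},
])

```text
t: 12.03
ee_pos: [0.5064, -0.194, 0.0744]
orientation: [[0.998, 0.019, 0.052], [-0.052, 0.004, 0.999], [0.018, -1.0, 0.005]]
force: [0.1, 0.5, 0.7]
gripper_width: 0.001
```

Emit:
arm_command([
  {"x": 0, "y": -25, "z": 0, "turn": 0},
  {"x": 0, "y": -50, "z": 0, "turn": 0},
  {"x": -10, "y": -80, "z": 5, "turn": 0},
  {"x": -30, "y": -110, "z": 5, "turn": 0},
  {"x": -60, "y": -130, "z": -20, "turn": 0},
  {"x": -80, "y": -150, "z": -50, "turn": 0},
  {"x": -80, "y": -170, "z": -85, "turn": 0},
  {"x": -80, "y": -170, "z": -120, "turn": 0},
])

```text
t: 12.7
ee_pos: [0.4174, -0.3124, 0.2478]
orientation: [[0.998, 0.026, 0.05], [-0.05, 0.0, 0.999], [0.026, -1.0, 0.002]]
force: [2.8, 0.3, 0.6]
gripper_width: -0.0
```

Run:
```python
from h import *
import cv2
t=get_image("top");s=get_image("side")
cv2.imwrite("pics/kt.png",cv2.resize(t[110:240,190:350],None,fx=5,fy=4.5,interpolation=cv2.INTER_CUBIC)[:,:,::-1])
cv2.imwrite("pics/ks.png",cv2.resize(s[110:240,270:410],None,fx=5,fy=4.5,interpolation=cv2.INTER_CUBIC)[:,:,::-1])
```

```text
(no output)
```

View pics/kt.png

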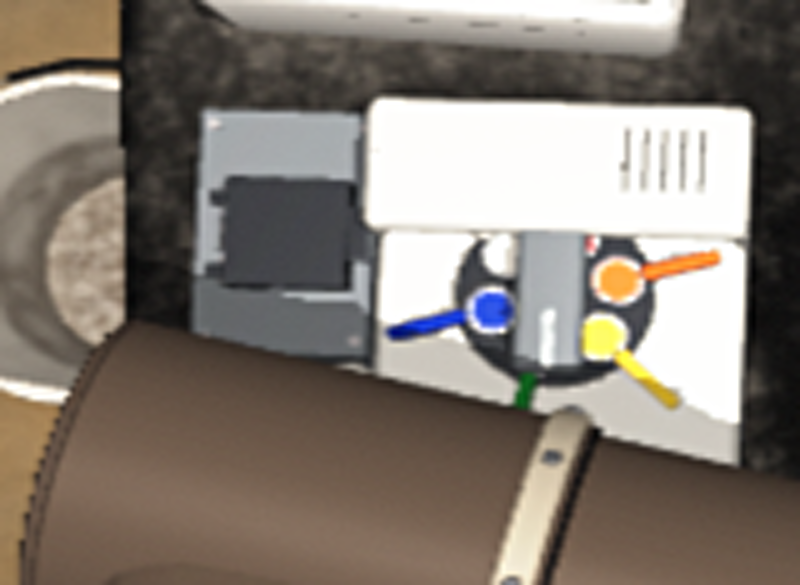

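View pics/ks.png

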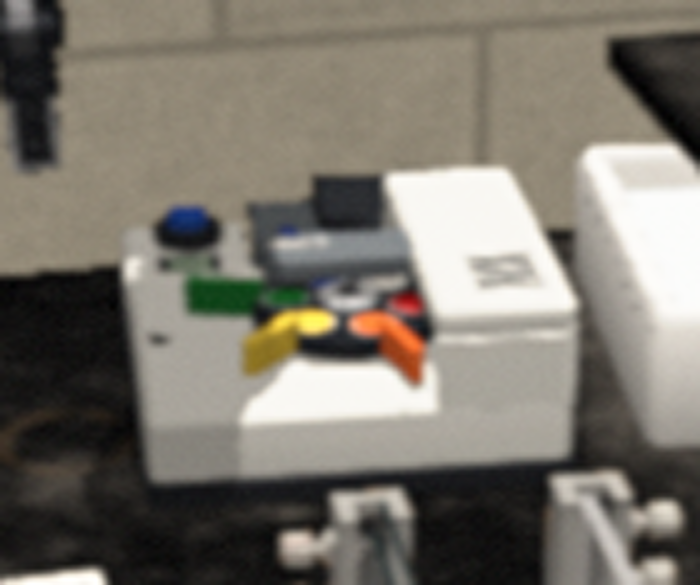

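Emit:
arm_command([
  {"x": -20, "y": 0, "z": -40, "turn": 0},
  {"x": -30, "y": 0, "z": -80, "turn": 0},
  {"x": -30, "y": 0, "z": -110, "turn": 0},
  {"x": -30, "y": 0, "z": -110, "turn": 0},
])

```text
t: 13.13
ee_pos: [0.3791, -0.4265, 0.2414]
orientation: [[0.998, 0.018, 0.059], [-0.059, 0.002, 0.998], [0.018, -1.0, 0.003]]
force: [0.9, -0.5, 0.1]
gripper_width: -0.004
```

Run:
```python
from h import *
import cv2
t=get_image("top");s=get_image("side")
cv2.imwrite("pics/lt.png",cv2.resize(t[110:240,190:350],None,fx=4.5,fy=4.5,interpolation=cv2.INTER_CUBIC)[:,:,::-1])
cv2.imwrite("pics/ls.png",cv2.resize(s[110:240,270:410],None,fx=4.5,fy=4.5,interpolation=cv2.INTER_CUBIC)[:,:,::-1])
```

```text
(no output)
```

View pics/lt.png

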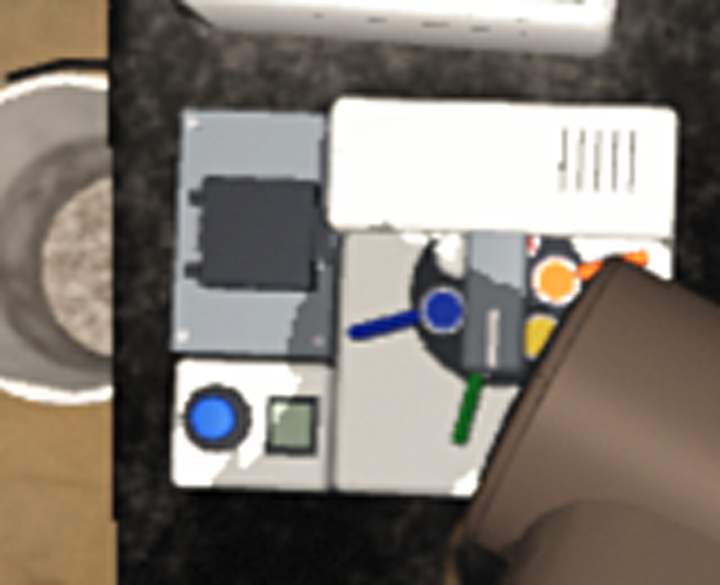

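View pics/ls.png

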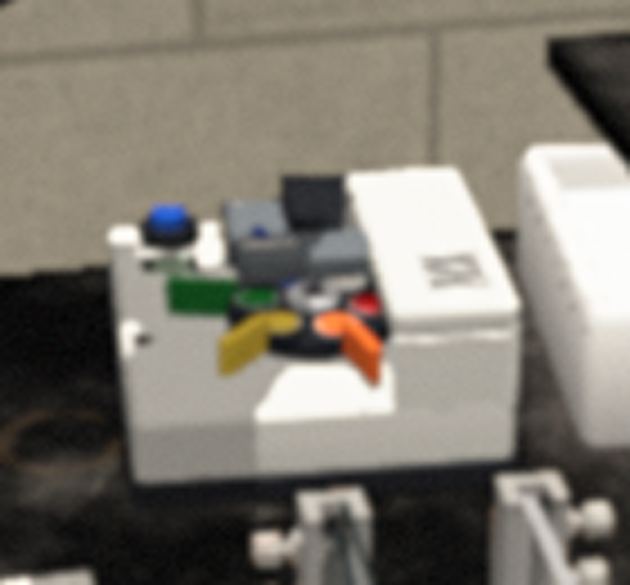

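```bash
cat >> h.py <<'E'
import cv2
def ang(im):
    hsv=cv2.cvtColor(im,cv2.COLOR_RGB2HSV); hub=W(P,(0,-.045,0))[:2]
    for n,lo,hi,off in(("green",(50,120,40),(75,255,255),180),("blue",(112,120,40),(125,255,255),120),("yellow",(22,130,60),(32,255,255),240),("orange",(8,150,60),(18,255,255),300)):
        v,u=np.nonzero(cv2.inRange(hsv,np.array(lo),np.array(hi)))
        L=np.array([atz("top",a,b,.09)[:2]-hub for a,b in zip(u,v)]) if len(u) else np.zeros((0,2))
        r=np.hypot(*L.T); k=(r>.052)&(r<.09)
        if k.sum()>3:
            m=L[k].mean(0); a=np.degrees(np.arctan2(m[1],m[0])-P[2])%360
            print(n,k.sum(),"angle",a.round(1),"turret err",((a-off+180)%360-180).round(1),"r",np.hypot(*m).round(3))
E
python3 - <<'E'
from h import *
ang(get_image("top"));
ang(cv2.imread("pics/top0.png")[:,:,::-1].copy())
go((-.070,-.001,.14))
E
```

```text
green 32 angle 166.5 turret err -13.5 r 0.068
blue 35 angle 106.6 turret err -13.4 r 0.068
orange 19 angle 286.2 turret err -13.8 r 0.074
green 10 angle 60.4 turret err -119.6 r 0.058
yellow 45 angle 119.1 turret err -120.9 r 0.067
orange 37 angle 178.8 turret err -121.2 r 0.067
(-0.07, -0.001, 0.14) tool shift mm [111.3 105.1 322.5] turn -0.004
```

Emit:
arm_command([
  {"x": 13, "y": 0, "z": 38, "turn": 0},
  {"x": 26, "y": 0, "z": 76, "turn": 0},
  {"x": 40, "y": 0, "z": 115, "turn": 0},
  {"x": 53, "y": 0, "z": 153, "turn": 0},
  {"x": 66, "y": 0, "z": 192, "turn": 0},
  {"x": 80, "y": 0, "z": 230, "turn": 0},
  {"x": 93, "y": 0, "z": 268, "turn": 0},
  {"x": 106, "y": 20, "z": 305, "turn": 0},
])

```text
t: 13.95
ee_pos: [0.5049, -0.1224, 0.2296]
orientation: [[0.998, 0.026, 0.054], [-0.054, 0.003, 0.999], [0.026, -1.0, 0.004]]
force: [2.0, 0.4, -0.5]
gripper_width: 0.001
```

Run:
```python
from h import *
go((-.070,-.001,.14))
```

```text
(-0.07, -0.001, 0.14) tool shift mm [ 3.4 89.8 16.1] turn -0.001
```

Emit:
arm_command([
  {"x": 3, "y": 30, "z": 16, "turn": 0},
  {"x": 3, "y": 60, "z": 16, "turn": 0},
  {"x": 3, "y": 90, "z": 16, "turn": 0},
  {"x": 3, "y": 90, "z": 16, "turn": 0},
])

```text
t: 14.28
ee_pos: [0.5072, -0.1046, 0.1348]
orientation: [[0.998, 0.018, 0.053], [-0.053, 0.003, 0.999], [0.017, -1.0, 0.004]]
force: [-1.0, 0.2, -1.2]
gripper_width: 0.001
```

Run:
```python
from h import *
go((-.070,-.001,.074))
```

```text
(-0.07, -0.001, 0.074) tool shift mm [ 3.3 60.9 -1.7] turn 0.001
```

Emit:
arm_command([
  {"x": 3, "y": 30, "z": -1, "turn": 0},
  {"x": 3, "y": 55, "z": -1, "turn": 0},
  {"x": 3, "y": 61, "z": -1, "turn": 0},
  {"x": 3, "y": 61, "z": -1, "turn": 0},
  {"x": 3, "y": 61, "z": -7, "turn": 0},
  {"x": 3, "y": 61, "z": -13, "turn": 0},
  {"x": 3, "y": 61, "z": -18, "turn": 0},
  {"x": 3, "y": 61, "z": -18, "turn": 0},
])

```text
t: 14.95
ee_pos: [0.511, -0.1235, 0.0752]
orientation: [[0.998, 0.02, 0.053], [-0.053, 0.003, 0.999], [0.02, -1.0, 0.004]]
force: [-0.9, -0.5, -0.7]
gripper_width: -0.001
```

Run:
```python
from h import *
go((-.070,-.026,.074));im=get_image("side")
cv2.imwrite("pics/m.png",cv2.resize(im[110:240,270:410],None,fx=5,fy=4.5,interpolation=cv2.INTER_CUBIC)[:,:,::-1]);ang(get_image("top"))
```

```text
(-0.07, -0.026, 0.074) tool shift mm [-0.4  1.1 -7.8] turn -0.0
yellow 32 angle 239.5 turret err -0.5 r 0.067
orange 17 angle 299.0 turret err -1.0 r 0.059
```

View pics/m.png

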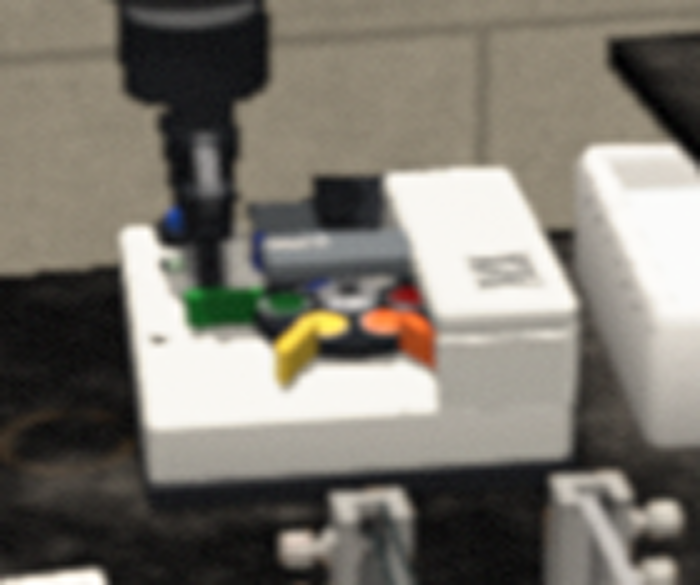

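Emit:
arm_command([
  {"x": 0, "y": 0, "z": 8, "turn": 0},
  {"x": 0, "y": -10, "z": 15, "turn": 0},
  {"x": 0, "y": -35, "z": 18, "turn": 0},
  {"x": 0, "y": -50, "z": 40, "turn": 0},
  {"x": 0, "y": -50, "z": 75, "turn": 0},
  {"x": 0, "y": -50, "z": 110, "turn": 0},
  {"x": 0, "y": -50, "z": 130, "turn": 0},
  {"x": 0, "y": -50, "z": 130, "turn": 0},
])

```text
t: 15.72
ee_pos: [0.5175, 0.0106, 0.1266]
orientation: [[0.999, 0.021, 0.05], [-0.05, 0.004, 0.999], [0.021, -1.0, 0.005]]
force: [0.3, -0.2, 0.3]
gripper_width: 0.002
```

Run:
```python
from h import *
go((-.0695,.1115,.072));t=get_image("top");ang(t);im=get_image("side")
cv2.imwrite("pics/n.png",np.hstack([cv2.resize(x,None,fx=3.3,fy=3.5,interpolation=cv2.INTER_CUBIC) for x in (t[110:240,200:320],im[110:240,290:400])])[:,:,::-1])
```

```text
(-0.0695, 0.1115, 0.072) tool shift mm [-0.4 54.6 -4.8] turn 0.003
green 28 angle 179.4 turret err -0.6 r 0.068
blue 41 angle 119.6 turret err -0.4 r 0.067
yellow 33 angle 239.5 turret err -0.5 r 0.067
orange 17 angle 299.0 turret err -1.0 r 0.059
```

View pics/n.png

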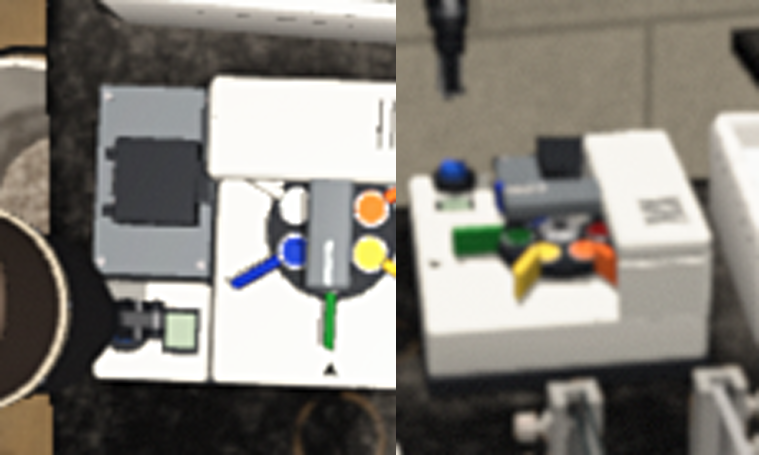

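Run:
```python
from h import *
def pt(x,a,h,th):  # a along lid, h above
    y=.122-(a*np.cos(th)-h*np.sin(th)); z=.061+a*np.sin(th)+h*np.cos(th); return W(P,(x,y,z))
for th in (0,.1,.2,.4):
    print(th,[tuple(proj("side",pt(x,a,h,th)).round(1)) for x,a,h in ((0,0,.023),(0,.064,.023),(0,.064,0),(.06,.064,.023))],proj("top",pt(.03,.064,.023,th)).round(1))
s=get_image("side")
cv2.imwrite("pics/o.png",cv2.resize(np.clip(s[135:180,310:360].astype(float)*2.5,0,255).astype(np.uint8),None,fx=12,fy=12,interpolation=cv2.INTER_CUBIC)[:,:,::-1])
```

```text
0 [(np.float64(331.6), np.float64(147.0)), (np.float64(334.4), np.float64(156.4)), (np.float64(334.5), np.float64(164.0)), (np.float64(356.1), np.float64(155.0))] [259.2 161.9]
0.1 [(np.float64(331.5), np.float64(146.7)), (np.float64(334.3), np.float64(153.9)), (np.float64(334.5), np.float64(161.8)), (np.float64(356.0), np.float64(152.5))] [257.7 161.6]
0.2 [(np.float64(331.4), np.float64(146.5)), (np.float64(334.1), np.float64(151.4)), (np.float64(334.4), np.float64(159.6)), (np.float64(355.8), np.float64(150.0))] [256.  161.3]
0.4 [(np.float64(331.2), np.float64(146.3)), (np.float64(333.7), np.float64(146.5)), (np.float64(334.2), np.float64(155.0)), (np.float64(355.4), np.float64(145.2))] [251.9 160.6]
```

View pics/o.png

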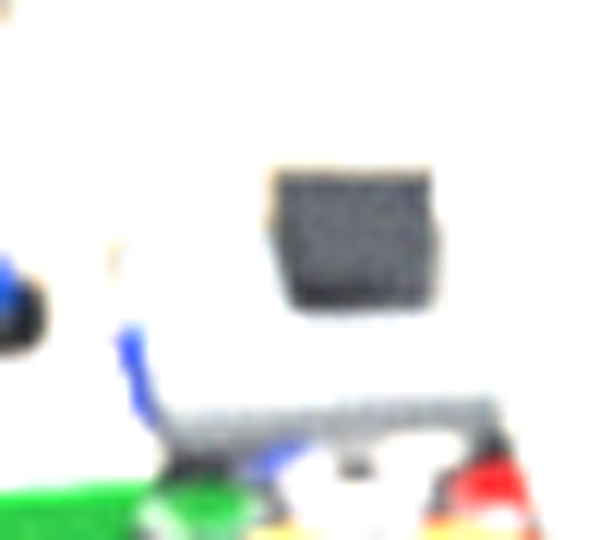

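Emit:
arm_command([
  {"x": 0, "y": 25, "z": -5, "turn": 0},
  {"x": 0, "y": 45, "z": -5, "turn": 0},
  {"x": 0, "y": 55, "z": -5, "turn": 0},
  {"x": 0, "y": 57, "z": -5, "turn": 0},
  {"x": 0, "y": 57, "z": -5, "turn": 0},
])

```text
t: 16.28
ee_pos: [0.5169, 0.0019, 0.0685]
orientation: [[0.998, 0.017, 0.053], [-0.053, 0.002, 0.999], [0.017, -1.0, 0.003]]
force: [-0.7, 0.2, 2.5]
gripper_width: -0.003
```

Run:
```python
from h import *
go((-.0695,.1115,.060));im=get_image("side");print(state()["force"])
cv2.imwrite("pics/q.png",np.hstack([cv2.resize(x,None,fx=6,fy=6,interpolation=cv2.INTER_CUBIC) for x in (im[120:200,280:380],)])[:,:,::-1]);
t=get_image("top");cv2.imwrite("pics/qt.png",cv2.resize(t[120:240,190:330],None,fx=5,fy=5)[:,:,::-1])
```

```text
(-0.0695, 0.1115, 0.06) tool shift mm [0.7 8.5 4.2] turn 0.001
[-0.24721942  0.61186379  0.28792215]
```

View pics/q.png

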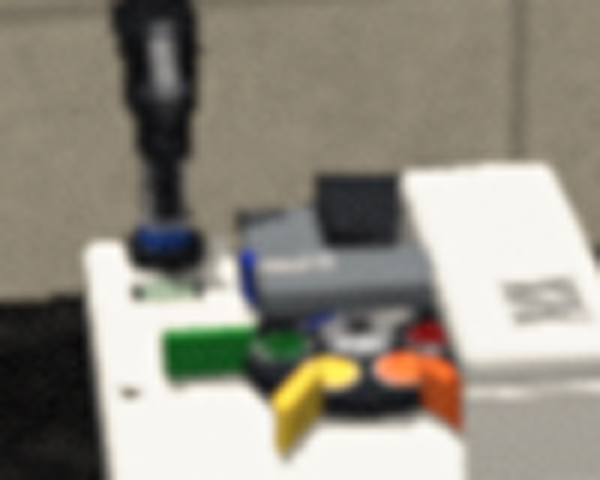

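View pics/qt.png

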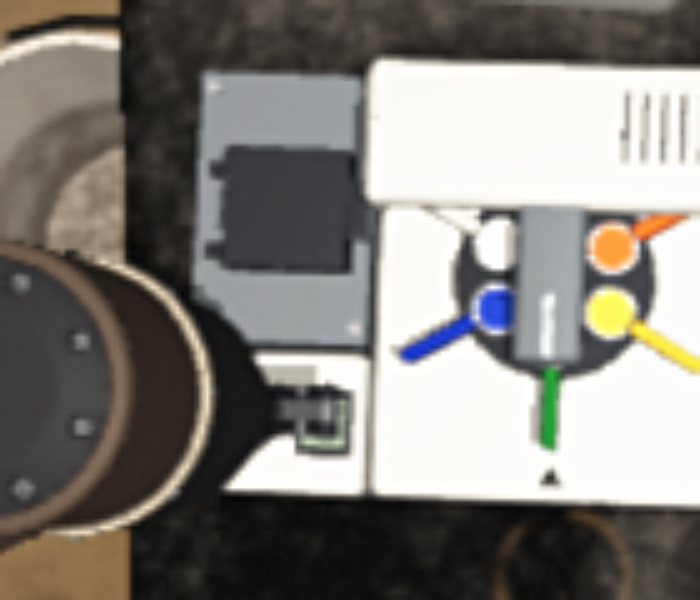

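Emit:
arm_command([
  {"x": 0, "y": 1, "z": 4, "turn": 0},
  {"x": 0, "y": 3, "z": 4, "turn": 0},
  {"x": 0, "y": 5, "z": 4, "turn": 0},
])

```text
t: 16.63
ee_pos: [0.5195, 0.0072, 0.0655]
orientation: [[0.998, 0.023, 0.052], [-0.052, 0.004, 0.999], [0.023, -1.0, 0.006]]
force: [0.5, 1.6, 3.4]
gripper_width: -0.0
```

Emit:
arm_command([
  {"x": 0, "y": 1, "z": 0, "turn": 0},
  {"x": 0, "y": 2, "z": 0, "turn": 0},
])

```text
t: 16.8
ee_pos: [0.5195, 0.0072, 0.0638]
orientation: [[0.998, 0.023, 0.051], [-0.051, 0.004, 0.999], [0.023, -1.0, 0.006]]
force: [-1.9, 1.1, 5.4]
gripper_width: 0.004
```

Emit:
arm_command([
  {"x": 0, "y": 1.5, "z": 0, "turn": 0},
  {"x": 0, "y": 3, "z": 0, "turn": 0},
])

```text
t: 16.97
ee_pos: [0.5198, 0.0072, 0.0628]
orientation: [[0.998, 0.024, 0.05], [-0.05, 0.004, 0.999], [0.023, -1.0, 0.005]]
force: [-15.5, 2.6, 43.5]
gripper_width: 0.005
```

Emit:
arm_command([
  {"x": 0, "y": 2, "z": 0, "turn": 0},
  {"x": 0, "y": 3, "z": 0, "turn": 0},
  {"x": 0, "y": 3, "z": 0, "turn": 0},
])

```text
t: 17.22
ee_pos: [0.5199, 0.0072, 0.0629]
orientation: [[0.999, 0.025, 0.049], [-0.049, 0.004, 0.999], [0.024, -1.0, 0.005]]
force: [-15.6, 2.8, 39.7]
gripper_width: 0.002
```

Run:
```python
from h import *
go((-.0695,.1115,.060));im=get_image("side");print(state()["force"])
cv2.imwrite("pics/r.png",np.hstack([cv2.resize(x,None,fx=9,fy=9,interpolation=cv2.INTER_CUBIC) for x in (im[130:190,280:360],)])[:,:,::-1]);
```

```text
(-0.0695, 0.1115, 0.06) tool shift mm [-1.8  2.9 -1.3] turn 0.004
[-16.12078955   2.51419542  39.77712453]
```

View pics/r.png

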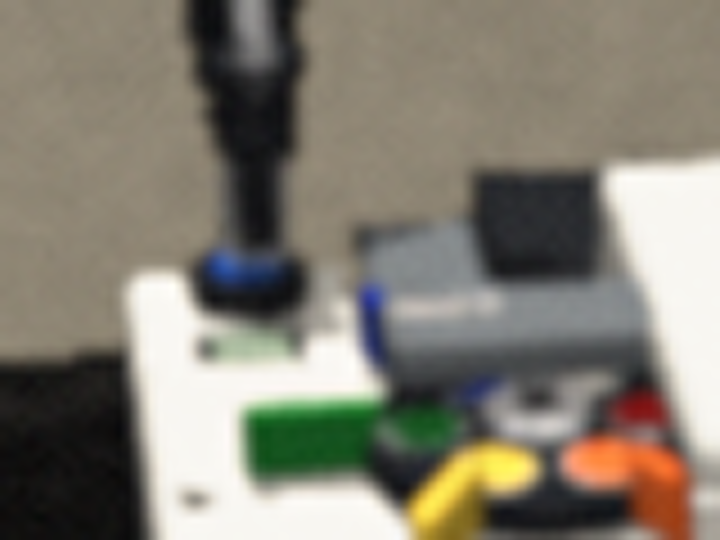

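```bash
cat >> h.py <<'E'
def blue():
    im=get_image("side"); np.save("/tmp/b%d.npy"%int(state()["t"]*100),im)
    c=im[148:172,298:320].astype(int); b=np.clip(c[:,:,2]-c[:,:,0]-25,0,None)
    v,u=np.mgrid[148:172,298:320]; print("blue centroid",(b*u).sum()/b.sum(),(b*v).sum()/b.sum(),b.sum()); print(b.sum(1))
    return im
E
python3 -c "
from h import *
blue()"
```

```text
blue centroid 305.61074561403507 159.52850877192984 912
[  0   0   0   0   0   0   0   0   0   0 103 340 353 116   0   0   0   0
   0   0   0   0   0   0]
```

Emit:
arm_command([
  {"x": 0, "y": -5, "z": 0, "turn": 0},
  {"x": 0, "y": -15, "z": 0, "turn": 0},
  {"x": 0, "y": -30, "z": 0, "turn": 0},
  {"x": 0, "y": -30, "z": 0, "turn": 0},
])

```text
t: 17.65
ee_pos: [0.5205, 0.0075, 0.0953]
orientation: [[0.998, 0.028, 0.048], [-0.049, 0.004, 0.999], [0.028, -1.0, 0.006]]
force: [0.7, -0.0, -0.3]
gripper_width: -0.0
```

```bash
python3 -c "
from h import *
im=blue();print(state()['force']);go((-.0695,.1115,.07))
cv2.imwrite('pics/s.png',cv2.resize(im[130:190,280:360],None,fx=9,fy=9,interpolation=cv2.INTER_CUBIC)[:,:,::-1])
t=get_image('top');ang(t);cv2.imwrite('pics/st.png',cv2.resize(t[120:240,190:330],None,fx=5,fy=5)[:,:,::-1])
"
```

```text
blue centroid 306.3571151609151 157.9872043427685 2579
[  0   0   0   0   0   0   0   9 336 660 682 525 300  67   0   0   0   0
   0   0   0   0   0   0]
[-0.15081052 -0.40511737 -0.62929366]
(-0.0695, 0.1115, 0.07) tool shift mm [-2.5 24.1 -1.6] turn 0.004
green 28 angle 179.4 turret err -0.6 r 0.068
blue 41 angle 119.6 turret err -0.4 r 0.067
yellow 33 angle 239.5 turret err -0.5 r 0.067
orange 17 angle 299.0 turret err -1.0 r 0.059
```

View pics/s.png

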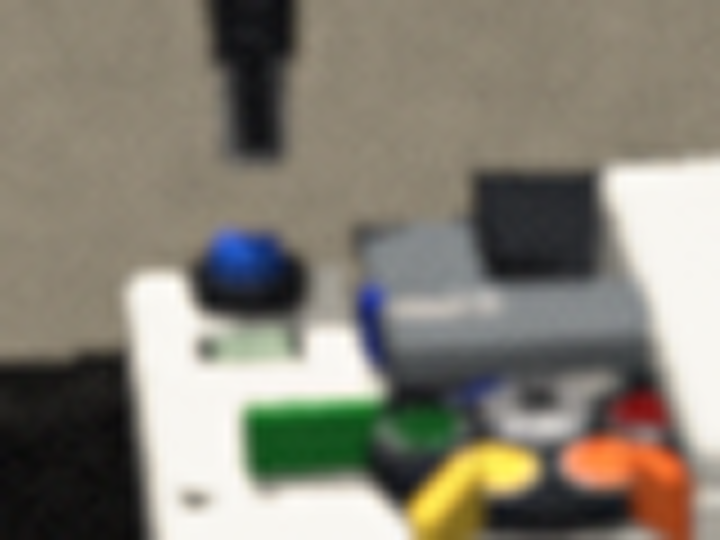

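View pics/st.png

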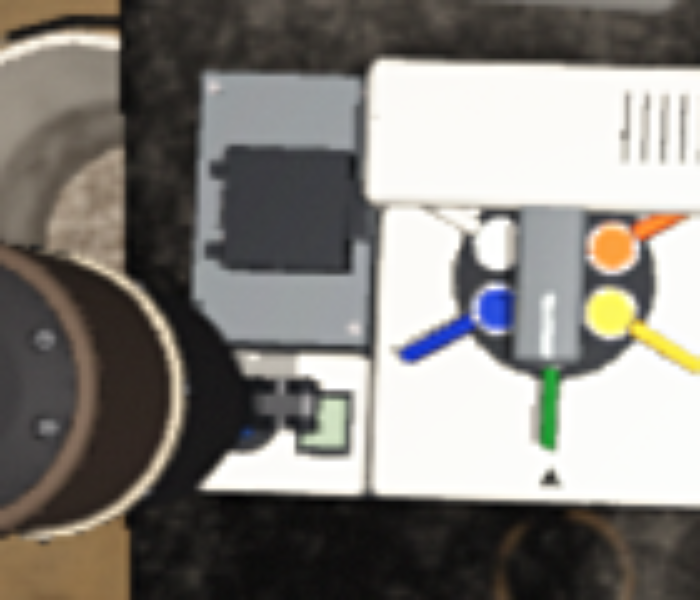

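```bash
python3 -c "
from h import *
e=state()['ee_pos'];R=state()['orientation'];print(e)
for d in (0,.02,.04,.07): print([proj(c,e-R[:,1]*d).round(1) for c in('top','side')])
t=get_image('top');s=get_image('side')
g=lambda x:np.clip(x.astype(float)*1.8,0,255).astype(np.uint8)
cv2.imwrite('pics/u.png',np.hstack([cv2.resize(g(t[180:220,220:270]),None,fx=8,fy=8,interpolation=cv2.INTER_CUBIC),cv2.resize(g(s[130:170,285:335]),None,fx=8,fy=8,interpolation=cv2.INTER_CUBIC)])[:,:,::-1])"
```

```text
[0.51931738 0.00721121 0.09319888]
[array([234.7, 201.1]), array([307.8, 146.8])]
[array([233., 201.]), array([307.3, 140.2])]
[array([231.3, 200.9]), array([306.9, 133.5])]
[array([228.6, 200.7]), array([306.2, 123.4])]
```

View pics/u.png

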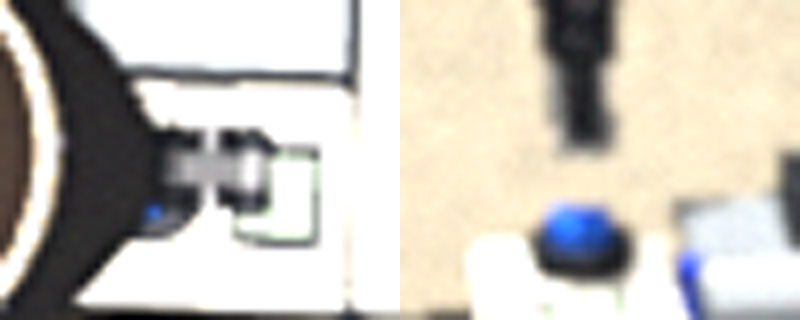

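Emit:
arm_command([
  {"x": -3, "y": 10, "z": -2, "turn": 0},
  {"x": -3, "y": 20, "z": -2, "turn": 0},
  {"x": -3, "y": 22, "z": -2, "turn": 0},
  {"x": -3, "y": 22, "z": -2, "turn": 0},
])

```text
t: 18.18
ee_pos: [0.5151, 0.0048, 0.0688]
orientation: [[0.999, 0.021, 0.05], [-0.05, 0.002, 0.999], [0.021, -1.0, 0.003]]
force: [-0.2, -0.1, 0.3]
gripper_width: -0.001
```

Emit:
arm_command([
  {"x": 0, "y": 2, "z": 0, "turn": 0},
  {"x": 0, "y": 2, "z": 0, "turn": 0},
])

```text
t: 18.35
ee_pos: [0.5154, 0.0049, 0.0666]
orientation: [[0.999, 0.021, 0.049], [-0.049, 0.002, 0.999], [0.021, -1.0, 0.003]]
force: [-0.7, 0.9, 3.2]
gripper_width: 0.001
```

Emit:
arm_command([
  {"x": 0, "y": 2, "z": 0, "turn": 0},
  {"x": 0, "y": 2, "z": 0, "turn": 0},
])

```text
t: 18.52
ee_pos: [0.5155, 0.0049, 0.0647]
orientation: [[0.999, 0.021, 0.049], [-0.049, 0.002, 0.999], [0.021, -1.0, 0.003]]
force: [-1.9, -0.9, 4.8]
gripper_width: -0.001
```

Emit:
arm_command([
  {"x": 0, "y": 2, "z": 0, "turn": 0},
  {"x": 0, "y": 2, "z": 0, "turn": 0},
])

```text
t: 18.68
ee_pos: [0.5156, 0.0048, 0.0635]
orientation: [[0.999, 0.021, 0.049], [-0.049, 0.002, 0.999], [0.021, -1.0, 0.003]]
force: [-5.1, 0.6, 11.2]
gripper_width: 0.003
```

```bash
python3 -c "
from h import *
im=blue();print(state()['force'],state()['ee_pos'])"
```

```text
blue centroid 307.2450331125828 160.05298013245033 302
[  0   0   0   0   0   0   0   0   0   0   0  59 168  75   0   0   0   0
   0   0   0   0   0   0]
[-4.58965753 -0.56328172 10.69832938] [0.51557024 0.00486037 0.06350973]
```

Emit:
arm_command([
  {"x": 0, "y": 1, "z": 0, "turn": 0},
  {"x": 0, "y": 1, "z": 0, "turn": 0},
  {"x": 0, "y": 1, "z": 0, "turn": 0},
  {"x": 0, "y": -10, "z": 0, "turn": 0},
  {"x": 0, "y": -40, "z": 0, "turn": 0},
  {"x": 0, "y": -80, "z": 0, "turn": 0},
  {"x": 0, "y": -120, "z": 0, "turn": 0},
  {"x": 0, "y": -150, "z": 0, "turn": 0},
])

```text
t: 19.4
ee_pos: [0.513, 0.0046, 0.2168]
orientation: [[0.999, 0.024, 0.049], [-0.049, 0.003, 0.999], [0.024, -1.0, 0.004]]
force: [1.8, 1.0, -0.1]
gripper_width: -0.002
```

Emit:
arm_command([
  {"x": -10, "y": -20, "z": -35, "turn": 0},
  {"x": -20, "y": -40, "z": -75, "turn": 0},
  {"x": -35, "y": -60, "z": -112, "turn": 0},
  {"x": -50, "y": -60, "z": -150, "turn": 0},
  {"x": -60, "y": -60, "z": -188, "turn": 0},
  {"x": -70, "y": -60, "z": -226, "turn": 0},
  {"x": -80, "y": -60, "z": -264, "turn": 0},
  {"x": -90, "y": -60, "z": -300, "turn": 0},
])

```text
t: 20.07
ee_pos: [0.4061, -0.2927, 0.2739]
orientation: [[0.999, 0.025, 0.049], [-0.049, 0.002, 0.999], [0.025, -1.0, 0.004]]
force: [2.4, 0.7, 0.9]
gripper_width: -0.002
```

Emit:
arm_command([
  {"x": -5, "y": 0, "z": -38, "turn": 0},
  {"x": -10, "y": 0, "z": -76, "turn": 0},
  {"x": -15, "y": 0, "z": -114, "turn": 0},
  {"x": -20, "y": 0, "z": -150, "turn": 0},
  {"x": -20, "y": 0, "z": -150, "turn": 0},
])

```text
t: 20.48
ee_pos: [0.3773, -0.4464, 0.2716]
orientation: [[0.998, 0.024, 0.052], [-0.052, 0.002, 0.999], [0.023, -1.0, 0.003]]
force: [0.8, 0.9, 0.0]
gripper_width: 0.002
```

```bash
python3 -c "
from h import *
im=blue();s=state();print(s['force'],s['ee_pos'],s['t'])
t=get_image('top');ang(t);cv2.imwrite('pics/v.png',np.vstack([cv2.resize(t[110:280,195:355],None,fx=3.5,fy=1.75*1.0),cv2.resize(im[110:290,230:440],(560,290))])[:,:,::-1])
"
```

```text
blue centroid 306.87381351200446 157.7565605806812 3582
[  0   0   0   0   0   0   0  88 632 931 869 626 347  89   0   0   0   0
   0   0   0   0   0   0]
[-0.10971678  0.92714603  0.31870985] [ 0.37767721 -0.44417232  0.27156986] 20.5333
green 27 angle 179.7 turret err -0.3 r 0.068
blue 35 angle 120.0 turret err -0.0 r 0.067
yellow 15 angle 239.6 turret err -0.4 r 0.059
orange 17 angle 299.0 turret err -1.0 r 0.059
```

View pics/v.png

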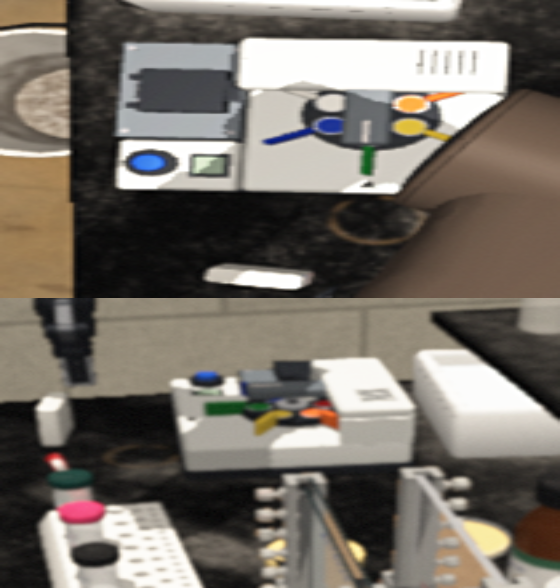

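```bash
python3 -c "
from rig import *
print(close_job())"
```

```text
the job is handed in; nothing more can be done
None
```

The job is handed in at about 20.5 s. The green filter is at the arrow, the lid is shut, and the read key was pressed down and let go. No verdict was reported.

**What I did**
- **Lid:** I pushed it over from the left until it fell shut. The first try rode onto the lid's top edge at about 82 N vertical, roughly 95 N in all. That is below the 120 N wrist limit but above 40 N, which the rules allow only if it wasn't the gripper body pressing. The fingertip was the only contact I intended. I backed off and pushed again lower down, with almost no force.
- **Turret:** I pushed the front tab twice to bring green to the front. After the second push it had stopped about 13° short. A further nudge on the green tab clicked it into place.
- **Read key:** I pressed it twice to its stop, both times with green in place and the lid shut. The first press was about 40 N; the second, better centred, read 11 N at the stop before a final 1 mm push.

**Last checks**
- **Filter:** The green tab is within about 0.5° of the arrow.
- **Lid:** Its outline matched the shut position in both cameras before I pressed the key. It looked the same in the last picture.
- **Key:** It is back up.
- **Photometer:** It had not visibly moved.
- **Robot:** It is clear of everything.

**Not fully confirmed**
- **Spare vial:** I never found it in either camera. The finger stayed above about 63 mm, higher than the 41 mm vial.
- **Side camera:** It read about 2 pixels off in height against my fit.
- **Sample vial:** It is under the shut lid, so I could not see it at the end.

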